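# Find the tired spring rest on the welding table and fold down its tag

## Robot

A 6-joint arm with a two-finger parallel gripper is mounted at the origin on the work surface. World frame = base frame: x ahead of the robot, y to its left, z up, the work surface at z = 0. Lengths are in m, angles in rad, forces in N, time in s.
With the tool pointing down it reaches from about 0.275 to 0.875 m from the base axis. Payload 12.5 kg.
Tool frame: the origin (TCP) lies on the centre line of the jaws, within the pads' length; the fingertips stand r.finger_overhang ahead of it and the grasp point (between the pads) lies 3 mm ahead of it (r.finger_overhang is the distance from the TCP to the fingertips, in m); z points along the fingers, y is the line along which they close (so a half turn about z gives the same grasp; the last joint's range is limited). The gripper opens to 85 mm and grips with 20 to 120 N. Pads are 22 mm wide; open, the fingers measure 114 mm over their backs; the gripper's body (76 mm by 85 mm) begins 54 mm behind the grasp point. The pads swing forward as they close: fully open they stand 13 mm farther back than shut.
Start: joints at [-1.407, 0.351, 1.652, -0, 1.139, -0.085], TCP at [0.135, -0.533, 0.253] pointing down, gripper open.
Joint ranges: [-2.75, 2.75], [-0.79, 2.1], [0.01, 2.65], [-1.57, 4.71], [0.07, 3.14], [-2.87, 2.87]. Speed limits (rad/s): [2.22, 2.22, 2.79, 3.14, 3.14, 3.14].

## Interface

Orientations are given as a unit quaternion [x, y, z, w].
In Python, from cell import r, optics gives the robot as it stands. The module is installed in compiled form; this text tells all that it offers. Calls block until the motion is done:
- r.move_to(position, orientation): joint-space move of the TCP to a pose.
- r.move_linear(position, rot=None, vel=0.15): straight line of the TCP; rot=None keeps the orientation; vel is the mean speed in m/s.
- r.set_joints(angles): joint-space move.
- r.set_gripper(opening, squeeze=None): opening from 0.0 (shut) to 1.0 (fully open); squeeze is the grip in N (None keeps the last); returns when the fingers have stopped.
- r.sleep(seconds).
- r.inverse_kinematics(position, orientation): joint angles nearest the present ones, or None.
- optics.get_image(name): name is "side" or "top"; returns a dict with "pixels" (384x512x3 uint8, red, green, blue), "depth" (384x512 float32, m along the optical axis (not along the pixel's ray), 0 where there is no reading), "fx", "fy", "cx", "cy" (pixels), "D" ([k1, k2, p1, p2, k3] as OpenCV has them; the pictures are not rectified), "camera_from_world" (4x4, takes a point from world to camera coordinates). Camera axes: x right, y down, z forward; pixel columns grow to the right and rows downward; lengths in m; the calibration is good to about 2 mm. A picture is of the moment at which its call begins.
A pose or a line that the arm cannot do raises r.PlanningError and nothing moves.
- r.hand_in(): hands the job in; it is judged then, once.
Readings, each from a call of its own:
- r.current_t(): time.
- r.current_q(): joint angles.
- r.current_qvel(): joint speeds.
- r.current_effort(): joint torques, N m.
- r.current_tool_pos(): TCP position.
- r.current_ee_rot(): TCP orientation.
- r.current_contact_force(): force on the tool from outside, world axes, zero at the start.
- r.current_torque(): the same for the moment, N m.
- r.current_opening(): opening from 0.0 (shut) to 1.0 (fully open).
- r.current_finger_force(): force on a finger pad.
Only numpy, scipy, OpenCV 4.12 (cv2) and the standard library are available. Lean on these libraries where they do the work, as an engineer would, in place of code of your own. Each camera call takes 0.05 s, during which the arm holds its last target. There are 200 camera calls.

## Task

One of the three sprung rests on the welding table has a tired spring: press down on their black pads one after the other, going from the robot's left to its right, feel which is the softest, and let each spring back. Then push the tag of the softest rest down flat with the fingers, leaving the other two tags standing. Nothing is to be picked up, and the loose things around stay where they are.

Things in the scene. Friction and masses are not known exactly. Their poses are not given: they have to be found in the camera images.
- rest_left: left sprung rest, bolted down: blue base plate 160 x 80 x 10 mm, origin under its centre, x axis towards its tag. On it a 56 mm grey cup (top 40 mm up) with a coil spring under a round pad, centred at x -40 mm, and a fold-down tag hinged at x +18 mm. The three rests look the same; which is softest changes from run to run.
- pad_left (a point): centre of the top of the left rest's black rubber pad, 50 mm across, 10 thick, top 70 mm above the table (point fixed to the base, does not sink). The pad moves straight down only, 14 mm to its stop, and springs back. It starts to sink at about 1.5 N; the softest reaches its stop at about 6 N, where the others sink 3 to 6 mm (12 to 18 N to their stop).
- taghinge_left (a point): middle of the left tag's hinge line (y axis), 14 mm above the table. The tag, a plain aluminium plate 44 x 44 x 4 mm, reaches from 2 to 46 mm beyond the hinge along x (away from the pad), slants up 20 to 32 degrees at first, and is level when down: top 16 mm above the table. The stiff hinge stays where left; about 3 N half-way along moves it.
- tag_left (a joint): angle of the left rest's tag: 0 is 32 degrees above level, grows as it is pushed down, 0.56 rad is level, its stop; starts between 0 and 0.2.
- rest_middle: middle sprung rest, bolted down: blue base plate 160 x 80 x 10 mm, origin under its centre, x axis towards its tag. On it a 56 mm grey cup (top 40 mm up) with a coil spring under a round pad, centred at x -40 mm, and a fold-down tag hinged at x +18 mm. The three rests look the same; which is softest changes from run to run.
- pad_middle (a point): centre of the top of the middle rest's black rubber pad, 50 mm across, 10 thick, top 70 mm above the table (point fixed to the base, does not sink). The pad moves straight down only, 14 mm to its stop, and springs back. It starts to sink at about 1.5 N; the softest reaches its stop at about 6 N, where the others sink 3 to 6 mm (12 to 18 N to their stop).
- taghinge_middle (a point): middle of the middle tag's hinge line (y axis), 14 mm above the table. The tag, a plain aluminium plate 44 x 44 x 4 mm, reaches from 2 to 46 mm beyond the hinge along x (away from the pad), slants up 20 to 32 degrees at first, and is level when down: top 16 mm above the table. The stiff hinge stays where left; about 3 N half-way along moves it.
- tag_middle (a joint): angle of the middle rest's tag: 0 is 32 degrees above level, grows as it is pushed down, 0.56 rad is level, its stop; starts between 0 and 0.2.
- rest_right: right sprung rest, bolted down: blue base plate 160 x 80 x 10 mm, origin under its centre, x axis towards its tag. On it a 56 mm grey cup (top 40 mm up) with a coil spring under a round pad, centred at x -40 mm, and a fold-down tag hinged at x +18 mm. The three rests look the same; which is softest changes from run to run.
- pad_right (a point): centre of the top of the right rest's black rubber pad, 50 mm across, 10 thick, top 70 mm above the table (point fixed to the base, does not sink). The pad moves straight down only, 14 mm to its stop, and springs back. It starts to sink at about 1.5 N; the softest reaches its stop at about 6 N, where the others sink 3 to 6 mm (12 to 18 N to their stop).
- taghinge_right (a point): middle of the right tag's hinge line (y axis), 14 mm above the table. The tag, a plain aluminium plate 44 x 44 x 4 mm, reaches from 2 to 46 mm beyond the hinge along x (away from the pad), slants up 20 to 32 degrees at first, and is level when down: top 16 mm above the table. The stiff hinge stays where left; about 3 N half-way along moves it.
- tag_right (a joint): angle of the right rest's tag: 0 is 32 degrees above level, grows as it is pushed down, 0.56 rad is level, its stop; starts between 0 and 0.2.
- offcut: bystander: loose blue square tube offcut 100 x 50 x 50 mm, lying; origin under its centre.
- hammer: bystander: loose hammer lying to the right of the rests; origin under it.
- tin: bystander: loose upright tin of paste, 66 mm across, 90 mm tall; origin under its centre.
- magnet: bystander: loose flat steel welding magnet 60 x 60 x 18 mm; origin under its centre.

How it is judged:
On the way, in this order (a step that is already met when the one before it is completed fails the run):
1. the left pad is pressed down at least 2 mm (((horizontal distance between spring_a and pad_left below 0.012 m and value of joint cap_a above 0.002 m) or (horizontal distance between spring_b and pad_left below 0.012 m and value of joint cap_b above 0.002 m) or (horizontal distance between spring_c and pad_left below 0.012 m and value of joint cap_c above 0.002 m))), for 0.05 s.
2. the middle pad is pressed down at least 2 mm (((horizontal distance between spring_a and pad_middle below 0.012 m and value of joint cap_a above 0.002 m) or (horizontal distance between spring_b and pad_middle below 0.012 m and value of joint cap_b above 0.002 m) or (horizontal distance between spring_c and pad_middle below 0.012 m and value of joint cap_c above 0.002 m))), for 0.05 s.
3. the right pad is pressed down at least 2 mm (((horizontal distance between spring_a and pad_right below 0.012 m and value of joint cap_a above 0.002 m) or (horizontal distance between spring_b and pad_right below 0.012 m and value of joint cap_b above 0.002 m) or (horizontal distance between spring_c and pad_right below 0.012 m and value of joint cap_c above 0.002 m))), for 0.05 s.
4. the tag of the softest rest is pushed down flat (((horizontal distance between spring_b and pad_left below 0.012 m and value of joint tag_left above 0.47 rad and value of joint each of tag_middle, tag_right below 0.3 rad) or (horizontal distance between spring_b and pad_middle below 0.012 m and value of joint tag_middle above 0.47 rad and value of joint each of tag_left, tag_right below 0.3 rad) or (horizontal distance between spring_b and pad_right below 0.012 m and value of joint tag_right above 0.47 rad and value of joint each of tag_left, tag_middle below 0.3 rad))), for 0.2 s.
At the end, for the whole second after the job is handed in: the softest rest's tag is level within about 5 degrees (joint above 0.47 rad), the other tags still stand (below 0.3 rad), the pads are back up (within 1 mm), no loose thing moved 20 mm. spring_a, _b, _c with pads cap_a, _b, _c are the hidden springs, placed at random; spring_b is the softest (((horizontal distance between spring_b and pad_left below 0.012 m and value of joint tag_left above 0.47 rad and value of joint each of tag_middle, tag_right below 0.3 rad) or (horizontal distance between spring_b and pad_middle below 0.012 m and value of joint tag_middle above 0.47 rad and value of joint each of tag_left, tag_right below 0.3 rad) or (horizontal distance between spring_b and pad_right below 0.012 m and value of joint tag_right above 0.47 rad and value of joint each of tag_left, tag_middle below 0.3 rad)) and value of joint each of cap_a, cap_b, cap_c below 0.001 m and distance of each of offcut, hammer, tin, magnet from where it was at the start of the episode below 0.02 m); the robot touches nothing.
It fails at once if the tag of a rest that is not the softest is pushed down (past 0.3 rad) ((not (horizontal distance between spring_b and pad_left below 0.012 m) and value of joint tag_left above 0.3 rad) or (not (horizontal distance between spring_b and pad_middle below 0.012 m) and value of joint tag_middle above 0.3 rad) or (not (horizontal distance between spring_b and pad_right below 0.012 m) and value of joint tag_right above 0.3 rad)).
It fails at once if a loose thing is lifted or moved more than 20 mm (distance of any of offcut, hammer, tin, magnet from where it was at the start of the episode above 0.02 m).
It also fails if it takes over 51 s, if anything falls off the work surface, if the arm or the gripper's body presses on something with over 40 N, if the wrist force passes 120 N, or if a joint passes its speed limit or range.

## Working session

There is one attempt and no reset: what is moved stays moved. The work goes in short steps, each a Python script; the robot and the scene stay as the last script left them, time stands still between calls to the robot, and variables do not carry over. Pictures are saved under pics/ and viewed, at most 10 in all, crops included, and the job is handed in when it is done.

```bash
mkdir -p pics; python3 - <<'E'
from cell import r, optics
import cv2, numpy as np, pickle
for n in ("side","top"):
    d=optics.get_image(n); pickle.dump(d,open(n+".pkl","wb")); cv2.imwrite(f"pics/{n}0.png",d["pixels"][:,:,::-1])
    print(n,d["fx"],d["cx"],d["cy"],d["D"],np.linalg.inv(d["camera_from_world"]).round(3).tolist())
print(r.finger_overhang,r.current_t(),r.current_ee_rot(),r.current_opening(),r.current_contact_force())
E
```

```text
side 360.17194080075404 254.3306463484732 191.33270483767524 [-0.09868423  0.          0.          0.          0.        ] [[-0.839, -0.302, 0.454, 0.056], [-0.545, 0.477, -0.69, 0.823], [-0.008, -0.826, -0.564, 0.732], [0.0, 0.0, 0.0, 1.0]]
top 470.2004042048173 250.49398921340915 192.14515129149245 [-0.17867932  0.          0.          0.          0.        ] [[-0.007, -0.977, 0.214, 0.276], [-1.0, 0.006, -0.004, -0.005], [0.003, -0.214, -0.977, 1.565], [0.0, 0.0, 0.0, 1.0]]
0.022 0.1 [ 9.92269837e-01  1.24098078e-01 -2.64231221e-05 -4.85946255e-04] 1.0032165938609399 [-0.09115796 -0.29094524  0.20192741]
```

View pics/top0.png

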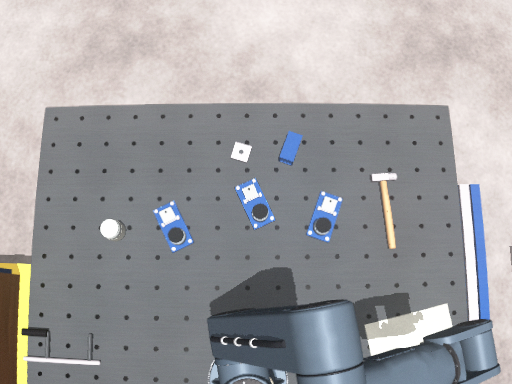

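View pics/side0.png

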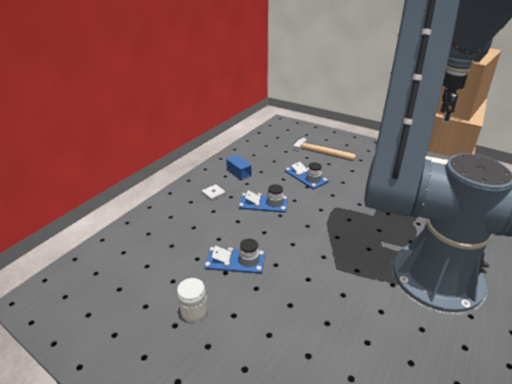

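The top view shows the three rests at about (173,226), (255,204) and (325,217). Their tags (white in the image) point away from the robot, and the pads are on the near side. The offcut is at (290,148), the magnet at (241,152), the tin at (112,229) and the hammer at (387,210). The side view agrees.

```bash
cat > loc.py <<'E'
import cv2, numpy as np
def cast(d,uv,z):
    K=np.array([[d["fx"],0,d["cx"]],[0,d["fy"],d["cy"]],[0,0,1]])
    n=cv2.undistortPoints(np.float64(uv).reshape(-1,1,2),K,np.float64(d["D"])).reshape(-1,2)
    T=np.linalg.inv(d["camera_from_world"]); o=T[:3,3]
    v=np.c_[n,np.ones(len(n))]@T[:3,:3].T
    z=np.broadcast_to(z,len(n))
    return o+v*((z-o[2])/v[:,2])[:,None]
def world(d):
    K=np.array([[d["fx"],0,d["cx"]],[0,d["fy"],d["cy"]],[0,0,1]])
    h,w=d["depth"].shape; uv=np.stack(np.meshgrid(np.arange(w),np.arange(h)),-1).reshape(-1,1,2).astype(float)
    n=cv2.undistortPoints(uv,K,np.float64(d["D"])).reshape(-1,2)
    T=np.linalg.inv(d["camera_from_world"]); z=d["depth"].reshape(-1,1)
    return ((np.c_[n,np.ones(len(n))]*z)@T[:3,:3].T+T[:3,3]).reshape(h,w,3)
E
python3 - <<'E'
import pickle; from loc import *
W={n:0 for n in("top","side")}
for n in W:
    d=pickle.load(open(n+".pkl","rb")); p=d["pixels"]; P=world(d)
    hsv=cv2.cvtColor(p,cv2.COLOR_RGB2HSV)
    m=cv2.inRange(hsv,(100,130,60),(125,255,255))
    m[(P[...,2]>0.3)|(P[...,0]<.2)|(abs(P[...,1])>.5)]=0
    m=cv2.morphologyEx(m,cv2.MORPH_CLOSE,np.ones((5,5)))
    for c in cv2.findContours(m,cv2.RETR_EXTERNAL,cv2.CHAIN_APPROX_NONE)[0]:
        if cv2.contourArea(c)<150: continue
        q=cast(d,c.reshape(-1,2),.01)[:,:2]
        (cx,cy),(a,b),t=cv2.minAreaRect((q*1000).astype(np.float32))
        bx=cv2.boxPoints(((cx,cy),(a,b),t)); e=[bx[1]-bx[0],bx[2]-bx[1]]; e=max(e,key=np.linalg.norm)
        th=np.degrees(np.arctan2(e[1],e[0])); th=(th+90)%180-90
        # pad: dark px at height ~0.07 near
        near=np.hypot(P[...,0]-cx/1e3,P[...,1]-cy/1e3)<.09
        sel=near&(P[...,2]>.06)&(P[...,2]<.08)&(hsv[...,2]<70)
        vv,uu=np.nonzero(sel)
        pad=cast(d,np.c_[uu,vv],.07)[:,:2].mean(0)*1000 if len(uu) else None
        hz=np.median(P[...,2][sel]) if len(uu) else 0
        ax=np.array([np.cos(np.radians(th)),np.sin(np.radians(th))])
        print(n,np.round([cx,cy,a,b,th],1),"pad",pad,len(uu),hz,"pred",np.array([cx,cy])-40*ax)
E
```

```text
top [501.6 248.7 157.6  78.1  26.4] pad None 0 0 pred [465.79677963 230.92477608]
top [ 532.5 -259.4   78.5  156.9  -19.5] pad None 0 0 pred [ 494.81897354 -246.07706642]
top [578.2 -26.  157.9  79.4  24.6] pad None 0 0 pred [541.7954483  -42.66652679]
top [ 774.2 -150.1   50.   114.3  -20.6] pad None 0 0 pred [ 736.77139664 -136.01980591]
side [498.3 254.  156.   80.6  27.7] pad [462.0587061  237.43839003] 167 0.06876062411677597 pred [462.90164185 235.34878922]
side [575.3 -18.3 154.6  79.   25.1] pad [537.69893739 -33.7192784 ] 94 0.06906495657298223 pred [539.02564621 -35.21786308]
side [ 784.5 -172.    89.3  161.6  -20.6] pad None 0 0 pred [ 747.09023666 -157.94939613]
```

```bash
cat > press.py <<'E'
from cell import r
import numpy as np
REST={"left":((.500,.251),27.),"middle":((.577,-.022),24.8),"right":((.532,-.255),-19.5)}
def quat(deg): t=np.radians(deg)/2; return [np.cos(t),np.sin(t),0,0]
def pt(n,x):
    (a,b),t=REST[n]; t=np.radians(t); return np.array([a+x*np.cos(t),b+x*np.sin(t)])
def fz(): return np.mean([r.current_contact_force()[2] for _ in range(4)])
def press(n):
    p=pt(n,-.04); q=quat(REST[n][1])
    r.move_to([*p,.13],q); r.move_linear([*p,.098],vel=.1); r.sleep(.2)
    b=fz(); z=.098; z0=None; log=[]
    while z>.078:
        z-=.0015; r.move_linear([*p,z],vel=.03); r.sleep(.05); f=fz()-b; zz=r.current_tool_pos()[2]
        log.append((round(zz*1000,1),round(f,1)))
        if z0 is None and f>1.2: z0=zz
        if f>15 or (z0 and z0-zz>.0065): break
    r.move_linear([*p,.13],vel=.1)
    print(n,r.current_t(),z0,log,flush=True)
E
python3 - <<'E'
from press import *
for n in REST: print(n,r.inverse_kinematics([*pt(n,-.04),.13],quat(REST[n][1])),r.inverse_kinematics([*pt(n,.048),.04],quat(REST[n][1])))
r.set_gripper(0.0); print(r.current_t())
press("left"); print(r.current_tool_pos())
E
```

```text
left [ 3.75149856e-01  4.63170078e-01  1.83587015e+00 -4.44089210e-16
  8.42552421e-01  1.47470729e+00] [ 3.89097157e-01  7.30814636e-01  1.62647763e+00 -4.44089210e-16
  7.84300389e-01  1.48865459e+00]
middle [-1.57483792e-01  4.97159482e-01  1.77668825e+00 -4.44089210e-16
  8.67744926e-01  9.80470881e-01] [-7.80080381e-02  7.48382401e-01  1.58858239e+00 -4.44089210e-16
  8.04627859e-01  1.05994663e+00]
right [-5.39322970e-01  5.09426202e-01  1.75509526e+00 -4.44089210e-16
  8.77071187e-01  1.37181256e+00] [-5.11941428e-01  7.71852673e-01  1.53809862e+00 -4.44089210e-16
  8.31641356e-01  1.39919410e+00]
0.8667
left 7.8 0.09209559933163185 [(np.float64(96.6), np.float64(-0.1)), (np.float64(94.9), np.float64(-0.0)), (np.float64(93.4), np.float64(-0.2)), (np.float64(92.1), np.float64(2.0)), (np.float64(90.6), np.float64(2.6)), (np.float64(89.1), np.float64(4.1)), (np.float64(87.6), np.float64(4.6)), (np.float64(86.1), np.float64(5.6)), (np.float64(84.7), np.float64(6.7))]
[0.46396522 0.23267952 0.12943883]
```

```bash
python3 - <<'E'
from press import *
press("middle"); press("right")
E
```

```text
middle 13.175 0.09064196815633552 [(np.float64(96.6), np.float64(-0.7)), (np.float64(94.9), np.float64(0.1)), (np.float64(93.5), np.float64(0.5)), (np.float64(92.1), np.float64(0.8)), (np.float64(90.6), np.float64(2.7)), (np.float64(89.1), np.float64(5.1)), (np.float64(87.7), np.float64(6.3)), (np.float64(86.3), np.float64(6.9)), (np.float64(85.0), np.float64(8.7)), (np.float64(83.6), np.float64(10.7))]
right 18.3 0.09056206873341167 [(np.float64(96.6), np.float64(-0.3)), (np.float64(94.9), np.float64(-0.5)), (np.float64(93.4), np.float64(-1.4)), (np.float64(92.1), np.float64(0.9)), (np.float64(90.6), np.float64(1.9)), (np.float64(89.0), np.float64(3.2)), (np.float64(87.5), np.float64(2.3)), (np.float64(86.0), np.float64(3.3)), (np.float64(84.5), np.float64(3.0)), (np.float64(83.0), np.float64(4.0))]
```

The right rest is clearly the softest, at about 0.3 N/mm against about 0.7 (left) and 1.2 (middle). Next I'll push its tag down.

```bash
python3 - <<'E'
from press import *
from cell import optics; import cv2
n="right"; p=pt(n,.048); q=quat(REST[n][1])
r.move_to([*p,.11],q); r.move_linear([*p,.068],vel=.1); r.sleep(.2)
b=fz(); z=.068; log=[]
while z>.0365:
    z-=.002; r.move_linear([*p,z],vel=.04); f=fz()-b; log.append((round(float(r.current_tool_pos()[2]*1000),1),round(float(f),1)))
    if f>14: break
r.sleep(.3); print(log, fz()-b)
r.move_linear([*p,.13],vel=.12)
r.move_to([.3,-.45,.25],q); print(r.current_t())
T=optics.get_image("top")["pixels"][160:280,130:370,::-1]; S=optics.get_image("side")["pixels"][130:290,180:380,::-1]
T=cv2.resize(T,(720,360),interpolation=2); S=cv2.resize(S,(720,576),interpolation=2)
cv2.imwrite("pics/t1.png",T); cv2.imwrite("pics/s1.png",S)
E
```

```text
[(66.0, 0.4), (63.8, 0.3), (61.8, 0.6), (59.8, 0.7), (57.9, -0.3), (55.8, 0.9), (53.9, -0.6), (51.9, -0.2), (49.9, -0.6), (47.8, 0.7), (45.8, 1.4), (43.8, 1.0), (41.8, -0.1), (39.8, 0.6), (38.1, 2.2), (37.7, 20.1)] 20.237758521552873
26.0667
```

View pics/s1.png

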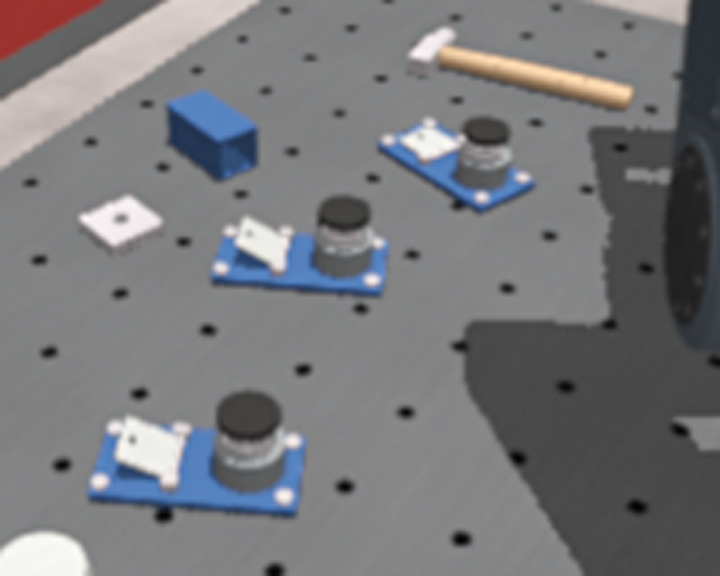

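The crop shows the right tag lying level at (432,141), while the left tag at (150,448) and the middle tag at (263,243) still stand. All three pads are up. The fingers also met a hard stop with the fingertips 15.7 mm above the table, which matches a level tag.

```bash
python3 -c "
from cell import r
print(r.hand_in())"
```

```text
the job is handed in; nothing more can be done
None
```

The right rest is the softest: I pressed all three pads from left to right, pushed its tag down flat, left the other two tags standing, and handed the job in at about 26 s; no verdict was shown.

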